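# Sign out and open a dial padlock, then hold it up

### The job

Sign the padlock out by pressing the three keys of the keypad one at a time, from the smallest to the largest, each fully down and let up again before the next. Then turn the padlock's dial counterclockwise (seen from above), click by click, until its pointer clicks in at the long thick mark beside the shackle, pull the shackle fully out of the lock towards its bow end, and only then lift the opened padlock from its stand and present it: finish while still holding it in the gripper, level, still and open, at least 10 cm above where it lay. Leave the pin tin, the memory stick and the tape roll where they are.

Things in the scene. Friction and masses are not known exactly. Their poses are not given: they have to be found in the camera images.
- keypad: Fixed grey box 70 x 172 x 20 mm with three white push keys in a row along its length (its y axis), 54 mm apart; which key has which place varies. Origin: centre of its underside, on the worktop.
- key_small_top (a point): Centre of the top face of the smallest key: round, 12 mm in diameter, in a black collar 28 mm across that stands 12 mm high on the keypad. The key's top is 38 mm above the worktop, 10 mm above its collar. Axes: z up.
- key_medium_top (a point): The same for the middle key, 20 mm in diameter in a collar 36 mm across.
- key_large_top (a point): The same for the largest key, 29 mm in diameter in a collar 45 mm across.
- key_small (a joint): Travel of the smallest key in m: 0 up, 0.006 fully down, counts as pressed above 0.0045; springs back; takes about 1.2 N at the start and 4 N fully down, where it still stands proud of its collar.
- key_medium (a joint): The same for the middle key.
- key_large (a joint): The same for the largest key.
- nest: Fixed stand, base 94 x 100 mm, in which the padlock lies with its underside 25 mm above the worktop, between lips 7 mm high, about 2 mm outside the lock's body. On the shackle side the lips are at the corners only; they keep the lock from following when the shackle is pulled. Origin: on the worktop, below the lock's centre; axes as the lock's.
- lock_center (a point): Centre of the body of a loose steel padlock lying flat on its back, dial up: body 68 x 64 x 26 mm (x, y, z), half-way up, 38 mm above the worktop; the whole lock weighs about 0.34 kg. Axes: z up, -x towards the shackle's bow. The top face of the body is 51 mm above the worktop.
- dial_grip (a point): Centre of the grip bar of the dial, on the vertical dial axis in the middle of the lock, 66.5 mm above the worktop. The dial is a black disc 49 mm across with an upright bar across it: 12 mm thick, 42 mm long, 18 mm high (57.5 to 75.5 mm above the worktop). Axes turn with the dial: x along the bar, y across it, -x towards the pointer end, which has a light metal line.
- dial (a joint): Angle of the dial in rad, counterclockwise from above positive. Spring notches every 20 degrees (0.349 rad), at 0 and its multiples; a click takes about 0.05 N m. At 0 the pointer is at the long thick mark midway between the shackle legs and the lock is released; at any other notch the shackle is blocked. Starts in the second, third or fourth notch clockwise of it (negative); stops at 0.7 and -1.9.
- shackle_bar (a point): Centre of the straight cross bar of the shackle: a U of 8 mm round bar lying flat, 38 mm above the worktop. The cross bar runs along the lock's y, straight for 28 mm, 74 mm from the dial axis at the start; 36 mm clear between bar and lock body and between the two legs; the space below and round the bow is free. Axes as the lock's.
- shackle (a joint): How far the shackle is pulled out, in m, along the lock's -x: 0 closed, 0.020 fully out at the stop. It moves at about 2 N once the dial is released and stays where it is left; the lock follows by 2 to 3 mm (its play in the stand) before it does. With the dial in another notch it gives only about 2 mm. While it is out it keeps the dial from turning away.
- pin_tin: Bystander: round white tin 52 mm across, 23 mm high, loose on the worktop; origin at the centre of its underside.
- tape_roll: Bystander: roll of brown tape 95 mm across, 19 mm high, lying flat, loose; origin at the centre of its underside.
- usb_stick: Bystander: black memory stick 53 x 18 x 9 mm, loose on the worktop; origin at the centre of its underside.

How it is judged:
On the way, in this order (a step that is already met when the one before it is completed fails the run):
1. the smallest key pressed down alone (value of joint key_small above 0.0045 m and value of joint each of key_medium, key_large below 0.002 m), for 0.1 s.
2. then the middle key alone (value of joint key_medium above 0.0045 m and value of joint each of key_small, key_large below 0.002 m), for 0.1 s.
3. then the largest key alone (value of joint key_large above 0.0045 m and value of joint each of key_small, key_medium below 0.002 m), for 0.1 s.
4. the dial in the notch at the long mark, the shackle still in (value of joint dial between -0.13 and 0.13 rad and value of joint shackle below 0.004 m), for 0.2 s.
5. the shackle pulled out at least 15 mm, the lock still in its stand (value of joint shackle above 0.015 m and height (world z) of lock_center below 0.053 m), for 0.2 s.
At the end, for the whole second after the job is handed in: The padlock's centre is at least 128 mm above the worktop (it starts at 38 mm; 90 mm of lift at the least), carried by the fingers, still (under 0.05 m/s), within 20 degrees of level, its shackle still at least 14 mm out, its dial within 0.2 rad of the long mark and all keys up (height (world z) of lock_center above 0.128 m and angle between lock_center's own z axis and vertical below 0.35 rad and value of joint shackle above 0.014 m and value of joint dial between -0.2 and 0.2 rad and linear speed of lock below 0.05 m/s and contact force between the fingers and lock above 1 N and value of joint each of key_small, key_medium, key_large below 0.002 m); the arm keeps its last pose, push and grip.
It fails at once if two keys down at the same time (value of joint each of key_small, key_medium above 0.003 m or value of joint each of key_small, key_large above 0.003 m or value of joint each of key_medium, key_large above 0.003 m).
It fails at once if the lock lifted out of its stand before its shackle is out (height (world z) of lock_center above 0.055 m and value of joint shackle below 0.012 m).
It fails at once if a bystander moved by more than 3 cm (distance of any of pin_tin, usb_stick, tape_roll from where it was at the start of the episode above 0.03 m).
It also fails if it takes over 67 s, if anything falls off the work surface, if the arm or the gripper's body presses on something with over 40 N, if the wrist force passes 120 N, or if a joint passes its speed limit or range.

### The arm

A 7-joint arm with a two-finger parallel gripper is mounted at the origin on a cart in front of the work surface, level with it; the furniture and walls round the work are solid. World frame = base frame: x ahead of the robot, y to its left, z up, the work surface at z = 0. Lengths are in m, angles in rad, forces in N, time in s.
With the tool pointing down it reaches from about 0.4 to 0.85 m from the base axis. Payload 10.4 kg.
Tool frame: the origin (TCP) lies between the finger pads; the fingertips stand ahead of it and the grasp point (between the pads) lies 3 mm ahead of it (r.tips_ahead is the z of the fingertips in the tool frame, in m); z points along the fingers, y is the line along which they close (so a half turn about z gives the same grasp; the last joint's range is limited). The gripper opens to 87 mm and grips with 3 to 60 N. Pads are 19 mm wide; open, the fingers measure 117 mm over their backs; the gripper's body (75 mm by 190 mm) begins 51 mm behind the grasp point.
Start: joints at [1.143, 0.332, -0.065, 1.46, 0.022, 1.35, -0.088], TCP at [0.246, -0.575, 0.245] pointing down, gripper open.
Joint ranges: [-2.6, 2.6], [-0.5, 2.12], [-1.47, 1.34], [0.16, 2.42], [-1.27, 4.41], [0.06, 2.06], [-2.6, 2.6]. Speed limits (rad/s): [2.22, 2.22, 2.79, 2.79, 3.14, 3.14, 3.14].

### API

Orientations are given as a unit quaternion [x, y, z, w].
In Python, from bench import telemetry, camera, get_calibration, r gives the robot as it stands.
- The arm moves only by the tool drive_tool, never from a script. Its argument "series" is one flat list of numbers, 7 for each row, row after row: the turn, a rotation vector about the tool's x, y, z in units of 5 degrees (1.0 is 5 degrees), then the shift along the tool's x, y, z in units of 40 mm (1.0 is 40 mm), then the opening, from -1 (shut) to 1 (fully open). A call has 1 to 10 rows; each row is the pose to reach, as a shift and turn from the pose commanded when the call began, along the tool's axes at that moment; what a row does not reach only later rows make up. A row lasts 1/12 s, in which the tool goes at most 41.7 mm and 7.16 degrees, less where a joint would pass 70% of its speed; a pose out of reach is approached as far as the arm can. A call with a gripper value outside its range is refused whole. The fingers move at their own pace and stop on an object; "grip_force" is the grip in N (left out, the last holds). Time passes only in rows, so rows that repeat a pose let the fingers close. It gives the time, the measured TCP pose, the force, the opening and the grip force at its end, in the units of the state.
- telemetry.read_state(): the state, without advancing time (a new reading comes with each control period).
- camera(name): name is "scene" or "side" or "wrist"; returns the picture (480x640x3 uint8, red, green, blue); there is no depth.
- get_calibration(name): a dict with "fovy" (degrees; the focal length in pixels is half the picture's height over the tangent of half this angle, whatever the lens; pixels are square), "cx", "cy" (the principal point, pixels), "xyz" and "rotation" of the camera in the world. Camera axes: x right, y up, looking along -z (the intrinsics and any distortion apply to the point x, -y, -z); pixel columns grow to the right and rows downward; lengths in m; the calibration is good to about 2 mm. A picture is of the moment at which its call begins: read the wrist's pose just before it. get_calibration takes no time and is no camera call; for the wrist camera it gives the pose at the moment of the call.
- r.close_job(): hands the job in; it is judged then, once.
The state is a dict: "time": time; "joint_positions": joint angles; "joint_vel": joint speeds; "joint_torque": joint torques, N m; "ee_pos": TCP position; "eef_rot": TCP orientation; "ft_force": force on the tool from outside, world axes, zero at the start; "torque": the same for the moment, N m; "width": finger opening in m; "grip_force": force on a finger pad.
Only numpy, scipy, OpenCV 4.12 (cv2) and the standard library are available. Lean on these libraries where they do the work, as an engineer would, in place of code of your own. Each camera call takes 0.05 s, during which the arm holds its last target. There are 200 camera calls.

## Working session

There is one attempt and no reset: what is moved stays moved. The work goes in short steps, Python scripts to look and compute and a tool call to move; the robot and the scene stay as the last step left them, time stands still between calls to the robot, and variables do not carry over. Pictures are saved under pics/ and viewed, at most 12 in all, crops included, and the job is handed in when it is done.

Besides the shell and the picture viewer there is one more tool, called by a JSON object that holds its "method" and its "body". drive_tool: Moves the arm, as the interface text tells. Its arguments: {"type":"object","properties":{"series":{"type":"array"},"grip_force":{"type":"number"}},"required":["series"]}

```bash
mkdir -p pics; ls
python3 - <<'E'
from bench import telemetry, camera, get_calibration, r
import cv2
print(telemetry.read_state()); print(r.tips_ahead)
for n in ("scene","side","wrist"):
    print(n,get_calibration(n))
    cv2.imwrite(f"pics/{n}0.png",camera(n)[:,:,::-1])
E
```

```text
pics
{'time': 0.0, 'joint_positions': array([ 1.14339892,  0.3328552 , -0.0647045 ,  1.46090907,  0.02158322,
        1.34988145, -0.08850543]), 'joint_vel': array([ 0.00093796, -0.00082662, -0.00032049,  0.00131056, -0.00063511,
       -0.00144901,  0.00011403]), 'joint_torque': array([-2.61598888e-05, -6.23244810e+01,  2.48609728e-02, -3.89901567e+01,
       -6.12398610e-02,  3.96120641e-02,  1.81332121e-04]), 'ee_pos': array([ 0.24601696, -0.57417695,  0.24377972]), 'eef_rot': array([ 9.79585432e-01,  2.01027163e-01, -1.57921500e-04, -6.60587024e-04]), 'ft_force': array([1.06409603, 0.30848478, 0.12191439]), 'torque': array([ 0.05558113,  0.0772615 , -0.05656969]), 'grip_force': 0.0, 'width': 0.08709796316449965}
0.022
scene {'fovy': 42.183285009735734, 'cx': 316.4465859451784, 'cy': 248.3379477777854, 'xyz': array([-0.73043996, -0.740981  ,  0.69004675]), 'rotation': array([ 0.47787036, -0.27091445, -0.41753847,  0.72381414])}
side {'fovy': 48.259243026214484, 'cx': 319.302933699687, 'cy': 244.94343169553218, 'xyz': array([ 0.56148995, -1.03340744,  0.86212853]), 'rotation': array([0.44837208, 0.01745652, 0.02243641, 0.89339485])}
wrist {'fovy': 64.10572425003016, 'cx': 311.1071552220813, 'cy': 236.38203715444288, 'xyz': array([ 0.32036941, -0.54096938,  0.38475725]), 'rotation': array([-0.12361669,  0.0827065 , -0.54411306,  0.82572364])}
```

View pics/scene0.png

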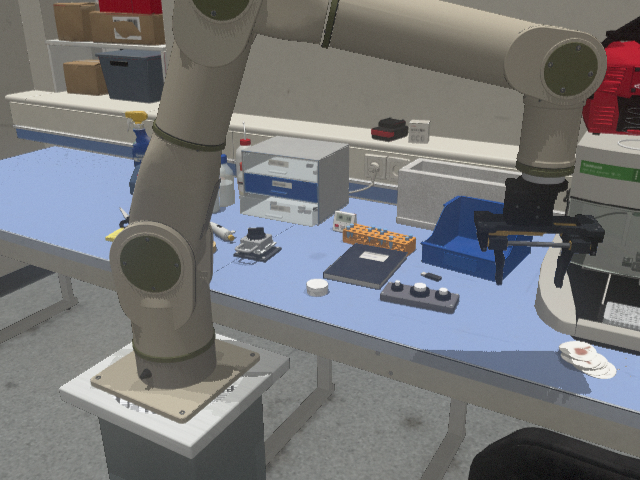

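View pics/side0.png

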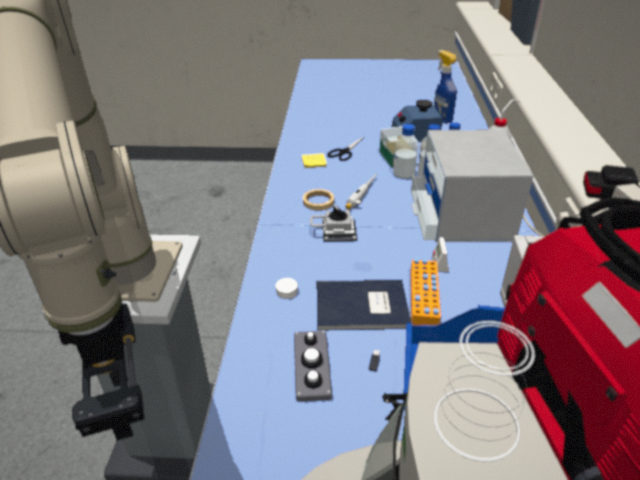

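The side view has the keypad at about (312,360), the padlock at (338,225) with its bow towards the left, the tin at (287,288), the stick at (375,360) and the tape roll at (318,198). I need enlarged crops.

Run:
```python
import cv2,numpy as np
a=cv2.imread("pics/scene0.png");b=cv2.imread("pics/side0.png")
f=lambda im,x,y,w,h:cv2.resize(im[y:y+h,x:x+w],(400,300),interpolation=cv2.INTER_CUBIC)
cv2.imwrite("pics/crops.png",np.vstack([np.hstack([f(a,374,260,100,75),f(b,262,325,100,75)]),np.hstack([f(a,210,210,100,75),f(b,290,185,100,75)])]))
```

```text
(no output)
```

View pics/crops.png

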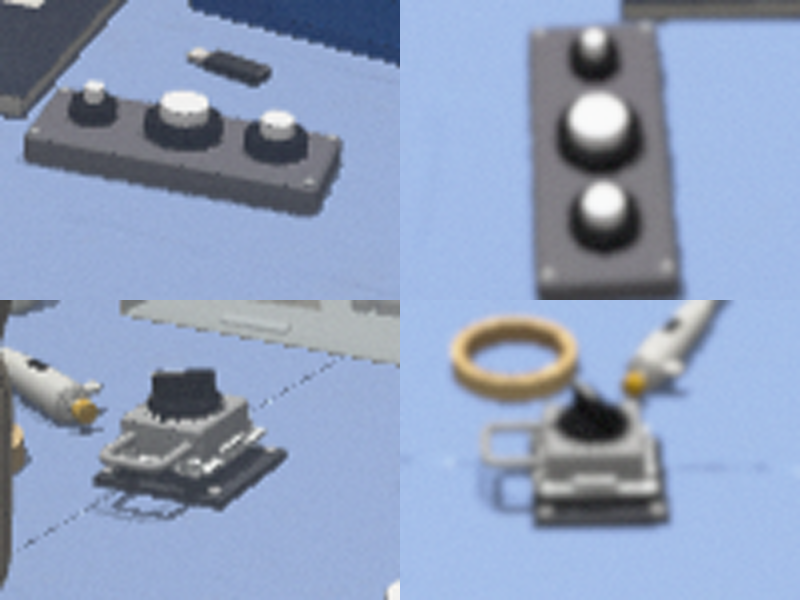

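The crops show the order small, large, medium going towards -y. The bow is towards about -x, and the dial pointer points up and back in the side view.

```bash
cat > h.py <<'E'
import numpy as np, cv2
from scipy.spatial.transform import Rotation as R
from bench import telemetry, camera, get_calibration
def ray(c,uv):
    f=240/np.tan(np.radians(c["fovy"]/2))
    d=np.array([(uv[0]-c["cx"])/f,-(uv[1]-c["cy"])/f,-1.])
    return np.array(c["xyz"]),R.from_quat(c["rotation"]).apply(d/np.linalg.norm(d))
def tri(*obs):
    A=np.zeros((3,3));b=np.zeros(3);rs=[ray(c,u) for c,u in obs]
    for o,d in rs:
        P=np.eye(3)-np.outer(d,d);A+=P;b+=P@o
    p=np.linalg.solve(A,b)
    return p.round(4),[round(float(np.linalg.norm(np.cross(p-o,d))),4) for o,d in rs]
def onz(c,uv,z):
    o,d=ray(c,uv);return (o+d*(z-o[2])/d[2]).round(4)
def proj(c,p):
    f=240/np.tan(np.radians(c["fovy"]/2))
    q=R.from_quat(c["rotation"]).inv().apply(np.array(p)-c["xyz"])
    return np.array([c["cx"]+f*q[0]/-q[2],c["cy"]+f*q[1]/q[2]])
E
python3 - <<'E'
from h import *
A=get_calibration("scene");B=get_calibration("side")
for n,a,b,z in [("S",(397.5,281.5),(310.7,333.2),.038),("L",(420.3,284.5),(312,353.3),.038),("M",(443.5,289.3),(312.5,374.2),.038),
 ("dialtop",(256,229.),(337,211),.0755)]:
    print(n,tri((A,a),(B,b)),onz(A,a,z),onz(B,b,z))
print("tin",onz(B,(287,288),.012),"usb",onz(B,(375,360),.005),"tape",onz(B,(318,198),.01))
s=telemetry.read_state(); W=get_calibration("wrist")
T=R.from_quat(s["eef_rot"]); print(T.as_matrix().round(3)); print(T.inv().apply(W["xyz"]-s["ee_pos"]), (T.inv()*R.from_quat(W["rotation"])).as_matrix().round(3))
E
```

```text
S (array([ 0.4901, -0.2424,  0.0401]), [0.0004, 0.0004]) [ 0.4947 -0.2403  0.038 ] [ 0.4899 -0.241   0.038 ]
L (array([ 0.4967, -0.2974,  0.0417]), [0.0019, 0.0019]) [ 0.5063 -0.2926  0.038 ] [ 0.4964 -0.2966  0.038 ]
M (array([ 0.5012, -0.3512,  0.0415]), [0.0013, 0.0013]) [ 0.5094 -0.3477  0.038 ] [ 0.5009 -0.35    0.038 ]
dialtop (array([0.5326, 0.1888, 0.0708]), [0.0037, 0.0037]) [0.5294 0.1884 0.0755] [0.5329 0.1749 0.0755]
tin [ 0.4206 -0.0702  0.012 ] usb [ 0.6257 -0.2794  0.005 ] tape [0.4711 0.345  0.01  ]
[[ 0.919  0.394 -0.   ]
 [ 0.394 -0.919  0.001]
 [-0.    -0.001 -1.   ]]
[ 0.08139377 -0.0014403  -0.14093607] [[ 0.     0.956  0.294]
 [ 1.    -0.001  0.001]
 [ 0.001  0.294 -0.956]]
```

{"method": "drive_tool", "body": {"series": [0, 0, 1.2, 0.8, -0.4, 0.1, -1, 0, 0, 2.4, 1.7, -0.8, 0.2, -1, 0, 0, 3.5, 2.6, -1.2, 0.3, -1, 0, 0, 4.64, 3.5, -1.6, 0.4, -1, 0, 0, 4.64, 4.4, -2.0, 0.5, -1, 0, 0, 4.64, 5.3, -2.4, 0.6, -1, 0, 0, 4.64, 6.2, -2.8, 0.8, -1, 0, 0, 4.64, 7.1, -3.3, 1, -1, 0, 0, 4.64, 7.9, -3.7, 1, -1, 0, 0, 4.64, 8.45, -3.91, 1, -1]}}

```text
time: 0.98
ee_pos: [0.4972, -0.2932, 0.2039]
eef_rot: [1.0, 0.002, -0.0, -0.001]
ft_force: [0.2, 1.0, 1.2]
width: 0.0283
grip_force: 0.0
```

{"method": "drive_tool", "body": {"series": [0, 0, 0, 0, 0, 0, -1, 0, 0, 0, 0, 0, 0, -1, 0, 0, 0, 0, 0, 0, -1]}}

```text
time: 1.23
ee_pos: [0.4946, -0.2985, 0.2043]
eef_rot: [1.0, -0.0, -0.0, 0.0]
ft_force: [-0.4, -0.5, 0.1]
width: 0.0084
grip_force: 0.0
```

Run:
```python
from h import *
W=get_calibration("wrist"); im=camera("wrist")[:,:,::-1].copy(); cv2.imwrite("pics/w1.png",im)
s=telemetry.read_state(); print(s["time"],s["ee_pos"],R.from_quat(s["eef_rot"]).as_matrix().round(3),s["width"],s["ft_force"])
import pickle; pickle.dump(W,open("w1.pkl","wb")); print(W)
```

```text
1.2833 [ 0.49430087 -0.29890406  0.20439188] [[ 1.    -0.002 -0.001]
 [-0.002 -1.    -0.   ]
 [-0.001  0.    -1.   ]] 0.005023439957037453 [-0.16428779 -0.13172345 -0.93957352]
{'fovy': 64.10572425003016, 'cx': 311.1071552220813, 'cy': 236.38203715444288, 'xyz': array([ 0.57548847, -0.29696967,  0.34518137]), 'rotation': array([ 0.10541195, -0.10558588,  0.69938627, -0.69899842])}
```

View pics/w1.png

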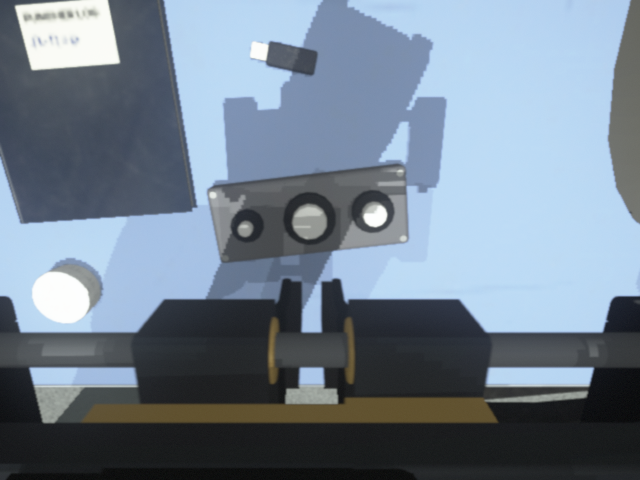

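The wrist view shows the key tops: small at (246,229), large at (310,221), medium at (375,214).

Run:
```python
from h import *
import pickle
W=pickle.load(open("w1.pkl","rb"));A=get_calibration("scene");B=get_calibration("side")
for n,a,b,w in [("S",(397.5,281.5),(310.7,333.2),(246,229)),("L",(420.3,284.5),(312,353.3),(310,221)),("M",(443.5,289.3),(312.5,374.2),(374.5,214))]:
    print(n,onz(W,w,.038),tri((A,a),(B,b),(W,w)),tri((B,b),(W,w)))
s=telemetry.read_state();print(s["ee_pos"],s["width"])
```

```text
S [ 0.4871 -0.2426  0.038 ] (array([ 0.489 , -0.2431,  0.0409]), [0.0005, 0.0012, 0.0011]) (array([ 0.4891, -0.2435,  0.0412]), [0.0011, 0.0011])
L [ 0.494 -0.296  0.038] (array([ 0.496 , -0.2969,  0.0419]), [0.0016, 0.0024, 0.0014]) (array([ 0.4952, -0.2962,  0.0381]), [0.0012, 0.0012])
M [ 0.4999 -0.3491  0.038 ] (array([ 0.5011, -0.3501,  0.0408]), [0.0014, 0.0017, 0.0015]) (array([ 0.5003, -0.3493,  0.0374]), [0.0006, 0.0006])
[ 0.49430087 -0.29890406  0.20439188] 0.005023439957037453
```

{"method": "drive_tool", "body": {"series": [0, 0, 0, -0.16, -0.7, 0.8, -1, 0, 0, 0, -0.16, -1.4, 1.6, -1, 0, 0, 0, -0.16, -1.4, 2.4, -1, 0, 0, 0, -0.16, -1.4, 3.2, -1, 0, 0, 0, -0.16, -1.4, 3.3, -1, 0, 0, 0, -0.16, -1.4, 3.3, -1, 0, 0, 0, -0.16, -1.4, 3.3, -1]}}

```text
time: 1.87
ee_pos: [0.4892, -0.243, 0.074]
eef_rot: [1.0, -0.001, 0.001, 0.0]
ft_force: [0.2, 0.7, 0.9]
width: 0.0002
grip_force: 0.0
```

{"method": "drive_tool", "body": {"series": [0, 0, 0, -0.02, 0, 0.2, -1, 0, 0, 0, -0.02, 0, 0.36, -1, 0, 0, 0, -0.02, 0, 0.46, -1, 0, 0, 0, -0.02, 0, 0.52, -1, 0, 0, 0, -0.02, 0, 0.52, -1, 0, 0, 0, -0.02, 0, 0.52, -1, 0, 0, 0, -0.02, 0, 0.52, -1]}}

```text
time: 2.45
ee_pos: [0.4898, -0.243, 0.0572]
eef_rot: [1.0, -0.0, 0.002, 0.002]
ft_force: [-16.7, 5.5, 51.3]
width: 0.0004
grip_force: 26.0
```

{"method": "drive_tool", "body": {"series": [0, 0, 0, 0.02, 0, -0.1, -1, 0, 0, 0, 0.02, 0, -0.1, -1]}}

```text
time: 2.62
ee_pos: [0.4898, -0.2428, 0.0582]
eef_rot: [1.0, -0.0, 0.001, 0.001]
ft_force: [-2.3, -0.2, 15.7]
width: 0.0004
grip_force: 8.5
```

Run:
```python
from h import *
a=camera("side")[320:410,252:372,::-1]
cv2.imwrite("pics/k1.png",cv2.resize(a,None,fx=4,fy=4,interpolation=cv2.INTER_CUBIC))
s=telemetry.read_state();print(s["ee_pos"],s["ft_force"])
```

```text
[ 0.48984649 -0.24286224  0.05809364] [-5.33585817 -0.17134136 19.56325276]
```

View pics/k1.png

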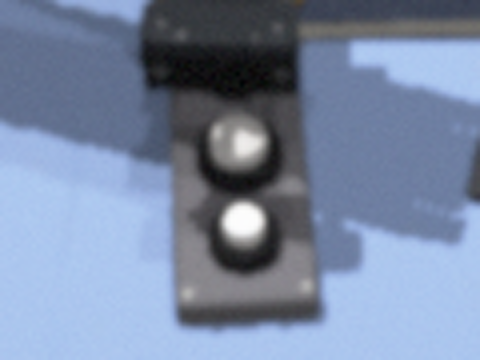

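The large and medium keys are up, the small one is under the fingers at its stop with a clear force. Next is the medium key.

{"method": "drive_tool", "body": {"series": [0, 0, 0, 0, 0, -0.4, -1, 0, 0, 0, 0, 0, -0.75, -1, 0, 0, 0, 0.1, 0.9, -0.75, -1, 0, 0, 0, 0.2, 1.8, -0.75, -1, 0, 0, 0, 0.26, 2.67, -0.75, -1, 0, 0, 0, 0.26, 2.67, -0.75, -1, 0, 0, 0, 0.26, 2.67, -0.75, -1, 0, 0, 0, 0.26, 2.67, -0.5, -1, 0, 0, 0, 0.26, 2.67, -0.4, -1, 0, 0, 0, 0.26, 2.67, -0.4, -1]}}

```text
time: 3.5
ee_pos: [0.4988, -0.3466, 0.0701]
eef_rot: [1.0, 0.001, -0.001, -0.001]
ft_force: [0.6, 0.5, -0.4]
width: 0.0003
grip_force: 0.0
```

{"method": "drive_tool", "body": {"series": [0, 0, 0, 0.02, 0.05, 0.1, -1, 0, 0, 0, 0.02, 0.05, 0.25, -1, 0, 0, 0, 0.02, 0.05, 0.37, -1, 0, 0, 0, 0.02, 0.05, 0.37, -1, 0, 0, 0, 0.02, 0.05, 0.37, -1, 0, 0, 0, 0.02, 0.05, 0.37, -1]}}

```text
time: 4.0
ee_pos: [0.5008, -0.3504, 0.0583]
eef_rot: [1.0, 0.0, 0.001, 0.0]
ft_force: [-2.5, 3.0, 13.2]
width: 0.0005
grip_force: 6.8
```

{"method": "drive_tool", "body": {"series": [0, 0, 0, 0, 0, 0, -1, 0, 0, 0, 0, 0, 0, -1, 0, 0, 0, 0, 0, -0.35, -1, 0, 0, 0, 0, 0, -0.7, -1, 0, 0, 0, -0.15, -0.67, -0.7, -1, 0, 0, 0, -0.15, -1.34, -0.7, -1, 0, 0, 0, -0.15, -1.34, -0.7, -1, 0, 0, 0, -0.15, -1.34, -0.6, -1, 0, 0, 0, -0.15, -1.34, -0.4, -1, 0, 0, 0, -0.15, -1.34, -0.4, -1]}}

```text
time: 4.83
ee_pos: [0.4929, -0.2974, 0.0709]
eef_rot: [1.0, -0.001, -0.001, -0.0]
ft_force: [-0.9, 0.3, 0.0]
width: 0.0005
grip_force: 0.0
```

{"method": "drive_tool", "body": {"series": [0, 0, 0, 0, 0, 0.15, -1, 0, 0, 0, 0, 0, 0.28, -1, 0, 0, 0, 0, 0, 0.4, -1, 0, 0, 0, 0, 0, 0.4, -1, 0, 0, 0, 0, 0, 0.4, -1, 0, 0, 0, 0, 0, 0.4, -1, 0, 0, 0, 0, 0, 0.4, -1, 0, 0, 0, 0, 0, 0.4, -1]}}

```text
time: 5.5
ee_pos: [0.4941, -0.2978, 0.0582]
eef_rot: [1.0, -0.0, 0.0, 0.001]
ft_force: [-7.0, 1.3, 17.0]
width: 0.0005
grip_force: 8.7
```

{"method": "drive_tool", "body": {"series": [0, 0, 0, 0, 0, -0.9, -1, 0, 0, 0, 0, 0, -1.8, -1, 0, 0, 0, 0, 0, -2.8, -1, 0, 0, 0, 0.1, -0.6, -3.5, -1, 0, 0, 0, 0.2, -1.4, -4, -1, 0, 0, 0, 0.3, -2.3, -4.3, 0, 0, 0, 0, 0.4, -3.3, -4.5, 1, 0, 0, 0, 0.5, -4.3, -4.5, 1, 0, 0, 0, 0.6, -5.3, -4.5, 1, 0, 0, 0, 0.7, -6.3, -4.5, 1]}}

```text
time: 6.33
ee_pos: [0.522, -0.0432, 0.2368]
eef_rot: [1.0, -0.0, 0.0, 0.0]
ft_force: [0.0, -0.4, -0.3]
width: 0.0258
grip_force: 0.0
```

{"method": "drive_tool", "body": {"series": [0, 0, 0, 0.1, -1, 0, 1, 0, 0, 0, 0.1, -2, 0, 1, 0, 0, 0, 0.2, -3, 0, 1, 0, 0, 0, 0.2, -4, 0, 1, 0, 0, 0, 0.3, -5, 0, 1, 0, 0, 0, 0.3, -5.6, 0, 1, 0, 0, 0, 0.3, -5.6, 0, 1, 0, 0, 0, 0.3, -5.6, 0, 1, 0, 0, 0, 0.3, -5.6, 0, 1]}}

```text
time: 7.08
ee_pos: [0.5343, 0.1782, 0.2364]
eef_rot: [1.0, -0.0, -0.0, 0.0]
ft_force: [0.1, -0.7, 0.1]
width: 0.0837
grip_force: 0.0
```

Run:
```python
from h import *
W=get_calibration("wrist"); im=camera("wrist")[:,:,::-1].copy(); cv2.imwrite("pics/w2.png",im)
s=telemetry.read_state(); print(s["time"],s["ee_pos"],R.from_quat(s["eef_rot"]).as_matrix().round(3),s["width"],s["ft_force"])
import pickle; pickle.dump(W,open("w2.pkl","wb")); print(W)
```

```text
7.1333 [0.53446542 0.17765066 0.23652169] [[ 1.    -0.002 -0.   ]
 [-0.002 -1.    -0.001]
 [-0.     0.001 -1.   ]] 0.08522309500436405 [ 0.05866015 -0.34108186 -0.04270621]
{'fovy': 64.10572425003016, 'cx': 311.1071552220813, 'cy': 236.38203715444288, 'xyz': array([0.6152229 , 0.17974819, 0.3772497 ]), 'rotation': array([ 0.10545749, -0.10545377,  0.69941509, -0.69898265])}
```

View pics/w2.png

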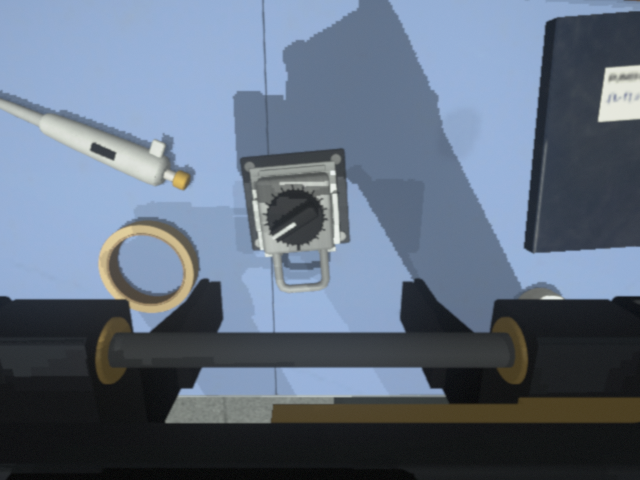

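The lock is centred at about (297,215), its bow is towards the bottom (-x) at (304,288), and the pointer is at lower left (275,237).

Run:
```python
import cv2
a=cv2.imread("pics/w2.png")[150:300,235:360]
cv2.imwrite("pics/w2c.png",cv2.resize(a,None,fx=4,fy=4,interpolation=cv2.INTER_CUBIC))
```

```text
(no output)
```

View pics/w2c.png

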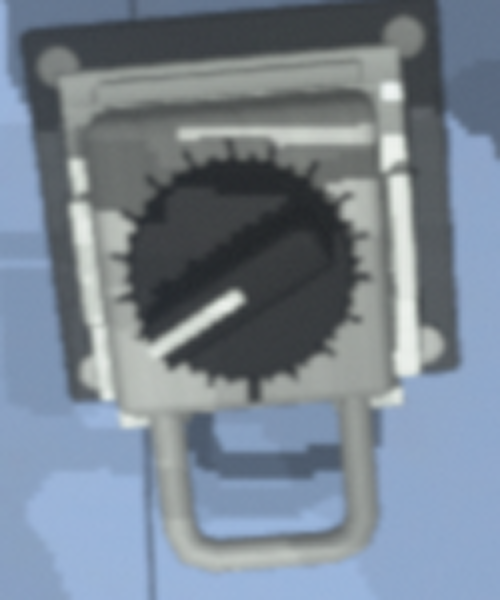

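The pointer is three notches (60°) clockwise of the mark, and the lock yaw is about 5°. Now I'll compute positions.

Run:
```python
from h import *
import pickle
W=pickle.load(open("w2.pkl","rb"));A=get_calibration("scene");B=get_calibration("side")
c=lambda x,y:(235+x/4,150+y/4)
for n,p,z in [("disc",(243,268),.0565),("bar",(275,555),.038),("mark",(255,388),.051),("legL",(168,415),.038),("legR",(355,408),.038),("bodyTL",(85,115),.051),("bodyTR",(380,95),.051),("bodyBL",(120,412),.051),("bodyBR",(392,398),.051),("p0",(155,353),.0755),("p1",(240,297),.0755)]:
    print(n,onz(W,c(*p),z))
# two-view: bow bar ends in scene/side crops
sc=lambda x,y:(210+x/4,210+y/4); sd=lambda x,y:(290+x/4,185+y/4)
print("bar",tri((W,c(275,555)),(A,sc(138,165)),(B,sd(85,145))), tri((W,c(275,555)),(B,sd(85,145))))
print("dial",tri((W,c(243,268)),(A,sc(184,110)),(B,sd(190,120))))
```

```text
disc [0.5337 0.193  0.0565]
bar [0.4575 0.1869 0.038 ]
mark [0.5045 0.1909 0.051 ]
legL [0.4935 0.2118 0.038 ]
legR [0.4952 0.1679 0.038 ]
bodyTL [0.5659 0.2264 0.051 ]
bodyTR [0.5701 0.1637 0.051 ]
bodyBL [0.4988 0.2214 0.051 ]
bodyBR [0.5021 0.1601 0.051 ]
p0 [0.5205 0.2106 0.0755]
p1 [0.5325 0.1929 0.0755]
bar (array([0.4611, 0.1832, 0.0371]), [0.0053, 0.0035, 0.0022]) (array([0.4592, 0.1863, 0.0344]), [0.0031, 0.0031])
dial (array([0.533 , 0.1931, 0.0496]), [0.001, 0.0011, 0.0013])
```

{"method": "drive_tool", "body": {"series": [0, 0, 1.4, 0, 0, 0, 1, 0, 0, 2.8, 0, 0, 0, 1, 0, 0, 4.2, 0, 0, 0, 1, 0, 0, 5.6, 0, 0, 0, 1, 0, 0, 7, 0, 0, 0, 1, 0, 0, 8.4, 0, 0, 0, 1, 0, 0, 9.8, 0, 0, 0, 1, 0, 0, 11, 0, 0, 0, 1, 0, 0, 11, 0, 0, 0, 1, 0, 0, 11, 0, 0, 0, 1]}}

```text
time: 7.97
ee_pos: [0.5338, 0.1749, 0.226]
eef_rot: [0.94, -0.342, -0.011, 0.013]
ft_force: [0.6, 0.4, -1.2]
width: 0.0868
grip_force: 0.0
```

Run:
```python
from h import *
W=get_calibration("wrist"); im=camera("wrist")[:,:,::-1].copy(); cv2.imwrite("pics/w3.png",im)
s=telemetry.read_state(); print(s["time"],s["ee_pos"],R.from_quat(s["eef_rot"]).as_matrix().round(3),s["width"],s["joint_positions"].round(2))
import pickle; pickle.dump(W,open("w3.pkl","wb"))
p=proj(W,[.54,.184,.06]).astype(int); print(p)
x,y=max(p[0]-75,0),max(p[1]-75,0)
print(x,y); cv2.imwrite("pics/w3c.png",cv2.resize(im[y:y+150,x:x+150],None,fx=4,fy=4,interpolation=cv2.INTER_CUBIC))
```

```text
8.0167 [0.53398079 0.17485585 0.22612046] [[ 0.764 -0.645 -0.03 ]
 [-0.645 -0.764 -0.018]
 [-0.011  0.033 -0.999]] 0.08700657056693839 [-0.75  0.23  0.41  1.65 -0.09  1.31 -2.6 ]
[292 218]
217 143
```

View pics/w3c.png

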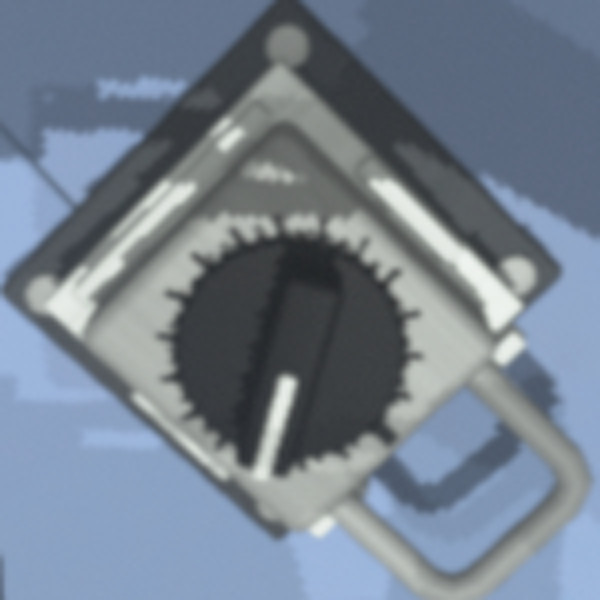

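The arm hit the joint 7 limit at -40°, so I'll use the half-turn equivalent grasp (tool x at 125°) and unwind first.

{"method": "drive_tool", "body": {"series": [0, 0, -1.4, 0, 0, 0, 1, 0, 0, -2.8, 0, 0, 0, 1, 0, 0, -4.2, 0, 0, 0, 1, 0, 0, -5.6, 0, 0, 0, 1, 0, 0, -7, 0, 0, 0, 1, 0, 0, -7, 0, 0, 0, 1, 0, 0, -7, 0, 0, 0, 1, 0, 0, -7, 0, 0, 0, 1]}}

```text
time: 8.68
ee_pos: [0.5336, 0.1759, 0.2258]
eef_rot: [0.999, -0.044, -0.015, 0.009]
ft_force: [-0.3, -0.1, -0.7]
width: 0.087
grip_force: 0.0
```

Run:
```python
from h import *
import pickle
s=telemetry.read_state(); print(s["time"],s["ee_pos"],R.from_quat(s["eef_rot"]).as_matrix().round(3),s["joint_positions"].round(2))
W2=pickle.load(open("w2.pkl","rb"));W3=pickle.load(open("w3.pkl","rb"))
c=lambda x,y:(235+x/4,150+y/4); d=lambda x,y:(217+x/4,143+y/4)
print(tri((W2,c(243,268)),(W3,d(290,345))),tri((W2,c(275,555)),(W3,d(520,535))))
for n,p,z in [("disc",(290,345),.0565),("bar",(520,535),.038),("p0",(262,475),.0755),("p1",(290,378),.0755)]: print(n,onz(W3,d(*p),z))
```

```text
8.6833 [0.53357266 0.17592966 0.2257585 ] [[ 0.996 -0.088 -0.031]
 [-0.088 -0.996 -0.017]
 [-0.029  0.02  -0.999]] [-0.67  0.23  0.32  1.65 -0.07  1.31 -2.  ]
(array([0.5335, 0.193 , 0.0555]), [0.0001, 0.0001]) (array([0.4589, 0.1867, 0.0383]), [0.0012, 0.0012])
disc [0.5338 0.1928 0.0565]
bar [0.46   0.1864 0.038 ]
p0 [0.5207 0.2111 0.0755]
p1 [0.5327 0.1932 0.0755]
```

```bash
cat >> h.py <<'E'
def goal(xyz,yaw,p=None,q=None):
    """units from current (or given) pose to xyz with tool down, tool x at yaw deg"""
    s=telemetry.read_state(); T=R.from_quat(q if q is not None else s["eef_rot"]); p=s["ee_pos"] if p is None else np.array(p)
    G=R.from_euler("z",yaw,degrees=True)*R.from_euler("x",180,degrees=True)
    return (np.degrees((T.inv()*G).as_rotvec())/5).round(3),(T.inv().apply(np.array(xyz)-p)/.04).round(3)
E
python3 - <<'E'
from h import *
print(goal((.5337,.193,.2),60))
E
```

```text
(array([ 1.1000e-02,  4.2200e-01, -1.3009e+01]), array([-0.016, -0.438,  0.636]))
```

{"method": "drive_tool", "body": {"series": [0, 0, -1.4, 0, -0.4, 0.2, 1, 0, 0.1, -2.8, 0, -0.44, 0.4, 1, 0, 0.1, -4.2, 0, -0.44, 0.6, 1, 0, 0.2, -5.6, 0, -0.44, 0.64, 1, 0, 0.25, -7, 0, -0.44, 0.64, 1, 0, 0.3, -8.4, 0, -0.44, 0.64, 1, 0, 0.35, -9.8, 0, -0.44, 0.64, 1, 0, 0.4, -11.2, 0, -0.44, 0.64, 1, 0, 0.42, -12.6, 0, -0.44, 0.64, 1, 0, 0.42, -13, 0, -0.44, 0.64, 1]}}

```text
time: 9.52
ee_pos: [0.5341, 0.1935, 0.1999]
eef_rot: [0.864, 0.504, -0.0, 0.0]
ft_force: [0.1, 1.0, -0.5]
width: 0.0869
grip_force: 0.0
```

{"method": "drive_tool", "body": {"series": [0, 0, -1.4, 0, 0, 0, 1, 0, 0, -2.8, 0, 0, 0, 1, 0, 0, -4.2, 0, 0, 0, 1, 0, 0, -5.6, 0, 0, 0, 1, 0, 0, -7, 0, 0, 0, 1, 0, 0, -8.4, 0, 0, 0, 1, 0, 0, -9.8, 0, 0, 0, 1, 0, 0, -11.2, 0, 0, 0, 1, 0, 0, -12.6, 0, 0, 0, 1, 0, 0, -13, 0, 0, 0, 1]}}

```text
time: 10.35
ee_pos: [0.5341, 0.1935, 0.1998]
eef_rot: [0.458, 0.889, -0.0, 0.0]
ft_force: [-0.5, 0.1, 0.7]
width: 0.0872
grip_force: 0.0
```

{"method": "drive_tool", "body": {"series": [0, 0, 0, 0, 0, 0, 1, 0, 0, 0, 0, 0, 0, 1, 0, 0, 0, 0, 0, 0, 1]}}

```text
time: 10.6
ee_pos: [0.5341, 0.1937, 0.1998]
eef_rot: [0.461, 0.887, -0.0, 0.0]
ft_force: [-0.2, -0.3, 0.1]
width: 0.0868
grip_force: 0.0
```

Run:
```python
from h import *
s=telemetry.read_state(); print(s["time"],s["ee_pos"],R.from_quat(s["eef_rot"]).as_matrix().round(3),s["joint_positions"].round(2))
print(goal((.5337,.193,.087),124.9))
```

```text
10.6 [0.53409881 0.19368846 0.19981995] [[-0.575  0.818  0.   ]
 [ 0.818  0.575 -0.001]
 [-0.001 -0.    -1.   ]] [-0.48  0.23  0.06  1.68 -0.01  1.23  0.19]
(array([-0.004,  0.01 ,  0.034]), array([-0.006, -0.017,  2.821]))
```

{"method": "drive_tool", "body": {"series": [0, 0, 0, 0, 0, 0.8, 0.3, 0, 0, 0, 0, 0, 1.6, 0, 0, 0, 0, 0, 0, 2.3, 0, 0, 0, 0, 0, 0, 2.75, 0, 0, 0, 0, 0, 0, 2.82, 0, 0, 0, 0, 0, 0, 2.82, -0.4, 0, 0, 0, 0, 0, 2.82, -1, 0, 0, 0, 0, 0, 2.82, -1, 0, 0, 0, 0, 0, 2.82, -1, 0, 0, 0, 0, 0, 2.82, -1], "grip_force": 15}}

```text
time: 11.43
ee_pos: [0.5347, 0.194, 0.0881]
eef_rot: [0.46, 0.888, 0.0, 0.001]
ft_force: [0.0, -0.1, -0.1]
width: 0.0285
grip_force: 0.0
```

{"method": "drive_tool", "body": {"series": [0, 0, 0, 0, 0, 0, -1, 0, 0, 0, 0, 0, 0, -1, 0, 0, 0, 0, 0, 0, -1, 0, 0, 0, 0, 0, 0, -1]}}

```text
time: 11.77
ee_pos: [0.534, 0.1935, 0.0873]
eef_rot: [0.46, 0.888, -0.001, 0.0]
ft_force: [-3.5, -2.3, 4.5]
width: 0.0118
grip_force: 15.0
```

{"method": "drive_tool", "body": {"series": [0, 0, -1, 0, 0, 0, -1, 0, 0, -2, 0, 0, 0, -1, 0, 0, -3, 0, 0, 0, -1, 0, 0, -4, 0, 0, 0, -1, 0, 0, -4, 0, 0, 0, -1, 0, 0, -5, 0, 0, 0, -1, 0, 0, -6, 0, 0, 0, -1, 0, 0, -7, 0, 0, 0, -1, 0, 0, -8, 0, 0, 0, -1, 0, 0, -8, 0, 0, 0, -1]}}

```text
time: 12.6
ee_pos: [0.5336, 0.1931, 0.0871]
eef_rot: [0.126, 0.992, -0.001, -0.0]
ft_force: [-3.7, -3.3, 6.3]
width: 0.0118
grip_force: 15.0
```

{"method": "drive_tool", "body": {"series": [0, 0, -1, 0, 0, 0, -1, 0, 0, -2, 0, 0, 0, -1, 0, 0, -3, 0, 0, 0, -1, 0, 0, -4, 0, 0, 0, -1, 0, 0, -4, 0, 0, 0, -1, 0, 0, -4, 0, 0, 0, -1, 0, 0, -4, 0, 0, 0, -1, 0, 0, -4, 0, 0, 0, -1]}}

```text
time: 13.27
ee_pos: [0.5338, 0.193, 0.0869]
eef_rot: [-0.044, 0.999, -0.001, -0.0]
ft_force: [-2.9, -2.7, 4.6]
width: 0.0119
grip_force: 15.0
```

Run:
```python
from h import *
s=telemetry.read_state(); print(s["time"],s["ee_pos"],R.from_quat(s["eef_rot"]).as_matrix().round(3),s["ft_force"],s["torque"],s["width"],s["joint_positions"].round(2))
```

```text
13.2667 [0.53376246 0.1929731  0.08694698] [[-0.996 -0.089 -0.001]
 [-0.089  0.996 -0.002]
 [ 0.001 -0.002 -1.   ]] [-2.87908365 -2.74928317  4.59633293] [-0.87962262  0.74693366  0.06230607] 0.011884886661004358 [-0.33  0.35 -0.12  1.78  0.05  1.01  1.19]
```

{"method": "drive_tool", "body": {"series": [0, 0, 0, 0, 0, 0, 0, 0, 0, 0, 0, 0, 0, 0, 0, 0, 0, 0, 0, 0, 0, 0, 0, 0, 0, 0, -0.5, 0, 0, 0, 0, 0, 0, -1.2, 0, 0, 0, 0, 0, 0, -2.0, 0, 0, 0, 0, 0, 0, -2.8, 0, 0, 0, 0, 0, 0, -2.8, 0, 0, 0, 0, 0, 0, -2.8, 0]}}

```text
time: 14.02
ee_pos: [0.5351, 0.1945, 0.2009]
eef_rot: [-0.046, 0.999, 0.0, 0.002]
ft_force: [0.6, -0.0, -0.4]
width: 0.0433
grip_force: 0.0
```

Run:
```python
from h import *
W=get_calibration("wrist"); im=camera("wrist")[:,:,::-1].copy(); cv2.imwrite("pics/w4.png",im)
s=telemetry.read_state(); print(s["time"],s["ee_pos"],s["width"])
import pickle; pickle.dump(W,open("w4.pkl","wb"))
p=proj(W,[.515,.19,.05]).astype(int); x,y=max(p[0]-80,0),max(p[1]-80,0); print(p,x,y)
cv2.imwrite("pics/w4c.png",cv2.resize(im[y:y+150,x:x+160],None,fx=4,fy=4,interpolation=cv2.INTER_CUBIC))
```

```text
14.0667 [0.53423215 0.19412039 0.19914261] 0.043235923418616415
[305 199] 225 119
```

View pics/w4c.png

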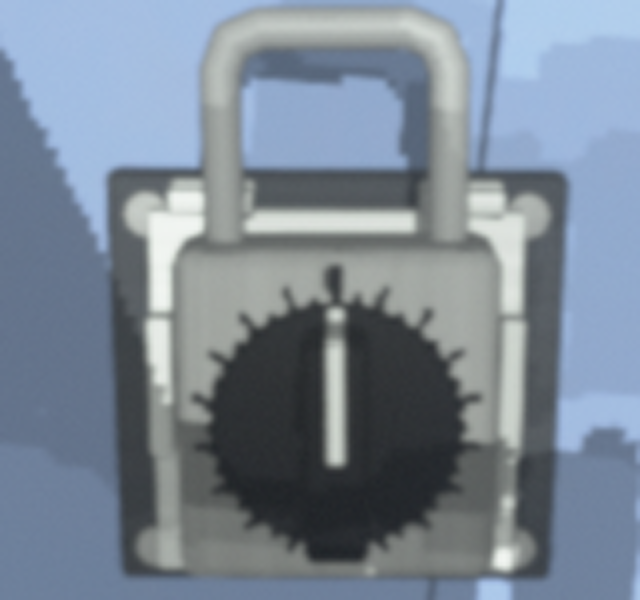

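The pointer sits at the long mark (337,285 in the crop) and the bar centre is at (336,28).

Run:
```python
from h import *
import pickle
W=pickle.load(open("w4.pkl","rb")); d=lambda x,y:(225+x/4,119+y/4)
b=onz(W,d(336,28),.038); print(b, onz(W,d(335,420),.0565),onz(W,d(336,170),.012))
W2=pickle.load(open("w2.pkl","rb")); print(tri((W,d(336,28)),(W2,(303.75,288.75))))
print(goal((b[0],b[1],.13),95))
```

```text
[0.4603 0.1879 0.038 ] [0.5322 0.1943 0.0565] [0.4897 0.1905 0.012 ]
(array([0.4601, 0.1874, 0.0436]), [0.0006, 0.0006])
(array([6.0000e-03, 1.4000e-02, 1.8047e+01]), array([1.857, 0.015, 1.726]))
```

{"method": "drive_tool", "body": {"series": [0, 0, 1.4, 0.5, 0, 0, -0.4, 0, 0, 2.8, 1.0, 0, 0, -0.4, 0, 0, 4.2, 1.5, 0, 0, -0.4, 0, 0, 5.6, 1.86, 0.015, 0, -0.4, 0, 0, 7, 1.86, 0.015, 0, -0.4, 0, 0, 8.4, 1.86, 0.015, 0, -0.4, 0, 0, 9.8, 1.86, 0.015, 0.4, -0.4, 0, 0, 11.2, 1.86, 0.015, 0.8, -0.4, 0, 0, 12.6, 1.86, 0.015, 1.2, -0.4, 0, 0, 14, 1.86, 0.015, 1.6, -0.4]}}

```text
time: 14.9
ee_pos: [0.459, 0.1872, 0.1327]
eef_rot: [0.538, 0.843, -0.001, -0.0]
ft_force: [0.7, -0.1, 0.3]
width: 0.0265
grip_force: 0.0
```

{"method": "drive_tool", "body": {"series": [0, 0, 1.4, 0, 0, 0, -0.4, 0, 0, 2.8, 0, 0, 0, -0.4, 0, 0, 4, 0, 0, 0, -0.4, 0, 0, 4, 0, 0, 0, -0.4, 0, 0, 4, 0, 0, 0, -0.4, 0, 0, 4, 0, 0, 0, -0.4]}}

```text
time: 15.4
ee_pos: [0.4595, 0.1874, 0.1343]
eef_rot: [0.673, 0.74, -0.001, 0.0]
ft_force: [-0.1, -0.0, 1.0]
width: 0.0257
grip_force: 0.0
```

Run:
```python
from h import *
s=telemetry.read_state(); print(s["time"],s["ee_pos"],s["width"],s["joint_positions"].round(2))
print(goal((.460,.1873,.048),95))
```

```text
15.4 [0.45951451 0.18740965 0.13429263] 0.02570785892299982 [-0.44  0.15 -0.04  1.93  0.01  1.07 -0.39]
(array([-0.012,  0.016,  0.091]), array([-1.000e-03,  1.400e-02,  2.157e+00]))
```

{"method": "drive_tool", "body": {"series": [0, 0, 0, 0, 0, 0.5, -0.4, 0, 0, 0, 0, 0, 1.0, -0.4, 0, 0, 0, 0, 0, 1.4, -0.4, 0, 0, 0, 0, 0, 1.7, -0.4, 0, 0, 0, 0, 0, 2.0, -0.4, 0, 0, 0, 0, 0, 2.15, -0.4, 0, 0, 0, 0, 0, 2.15, -0.4]}}

```text
time: 15.98
ee_pos: [0.459, 0.187, 0.0477]
eef_rot: [0.673, 0.739, -0.001, -0.0]
ft_force: [0.6, -0.5, -1.0]
width: 0.0263
grip_force: 0.0
```

{"method": "drive_tool", "body": {"series": [0, 0, 0, 0, 0, 0, -1, 0, 0, 0, 0, 0, 0, -1, 0, 0, 0, 0, 0, 0, -1, 0, 0, 0, 0, 0, 0, -1, 0, 0, 0, 0, 0, 0, -1], "grip_force": 20}}

```text
time: 16.4
ee_pos: [0.4604, 0.1877, 0.0496]
eef_rot: [0.674, 0.739, 0.0, 0.001]
ft_force: [0.1, 0.3, 1.5]
width: 0.0071
grip_force: 20.0
```

{"method": "drive_tool", "body": {"series": [0, 0, 0, 0, -0.1, 0, -1, 0, 0, 0, 0, -0.2, 0, -1, 0, 0, 0, 0, -0.3, 0, -1, 0, 0, 0, 0, -0.4, 0, -1, 0, 0, 0, 0, -0.48, 0, -1, 0, 0, 0, 0, -0.54, 0, -1, 0, 0, 0, 0, -0.58, 0, -1, 0, 0, 0, 0, -0.58, 0, -1, 0, 0, 0, 0, -0.58, 0, -1]}}

```text
time: 17.15
ee_pos: [0.4369, 0.1856, 0.0491]
eef_rot: [0.674, 0.739, -0.0, 0.0]
ft_force: [2.2, 1.5, 0.6]
width: 0.0068
grip_force: 20.0
```

{"method": "drive_tool", "body": {"series": [0, 0, 0, 0, -0.04, 0, -1, 0, 0, 0, 0, -0.08, 0, -1, 0, 0, 0, 0, -0.08, 0, -1]}}

```text
time: 17.4
ee_pos: [0.4366, 0.1858, 0.0499]
eef_rot: [0.674, 0.739, 0.003, 0.002]
ft_force: [14.4, 3.2, -6.2]
width: 0.0072
grip_force: 20.0
```

{"method": "drive_tool", "body": {"series": [0, 0, 0, 0, 0.06, 0, -0.4, 0, 0, 0, 0, 0.06, 0, -0.4, 0, 0, 0, 0, 0.06, 0, -0.4, 0, 0, 0, 0, 0.06, 0, -0.4, 0, 0, 0, 0, 0.06, -0.6, -0.4, 0, 0, 0, 0, 0.06, -1.4, -0.4, 0, 0, 0, 0, 0.06, -2.2, -0.4, 0, 0, 0, 0, 0.06, -3, -0.4, 0, 0, 0, 0, 0.06, -3.6, 0.4, 0, 0, 0, 0, 0.06, -3.6, 1]}}

```text
time: 18.23
ee_pos: [0.4377, 0.1864, 0.1978]
eef_rot: [0.674, 0.739, 0.003, 0.001]
ft_force: [0.6, 1.0, 0.3]
width: 0.0331
grip_force: 0.0
```

Run:
```python
from h import *
s=telemetry.read_state(); print(s["time"],s["ee_pos"],s["width"],s["ft_force"])
print(goal((.5315,.193,.195),185))
```

```text
18.2333 [0.43765567 0.18640484 0.19781803] 0.03311382041115008 [0.5839064  0.97440174 0.31857175]
(array([  0.072,   0.041, -17.949]), array([-0.051,  2.351,  0.085]))
```

{"method": "drive_tool", "body": {"series": [0, 0, -1.4, 0, 0.5, 0, 1, 0, 0, -2.8, 0, 1.0, 0, 1, 0, 0, -4.2, 0, 1.5, 0, 1, 0, 0, -5.6, 0, 2, 0, 1, 0, 0, -7, -0.05, 2.35, 0, 1, 0, 0, -8.4, -0.05, 2.35, 0, 1, 0, 0, -9.8, -0.05, 2.35, 0, 1, 0, 0, -11.2, -0.05, 2.35, 0, 1, 0, 0, -12.6, -0.05, 2.35, 0, 1, 0, 0, -14, -0.05, 2.35, 0, 1]}}

```text
time: 19.07
ee_pos: [0.5291, 0.1919, 0.192]
eef_rot: [0.125, 0.992, -0.001, -0.001]
ft_force: [0.2, -0.4, 0.3]
width: 0.0859
grip_force: 0.0
```

{"method": "drive_tool", "body": {"series": [0, 0, -1.4, 0, 0, 0, 1, 0, 0, -2.8, 0, 0, 0, 1, 0, 0, -3.95, 0, 0, 0, 1, 0, 0, -3.95, 0, 0, 0, 1, 0, 0, -3.95, 0, 0, 0, 1, 0, 0, -3.95, 0, 0, 0, 1]}}

```text
time: 19.57
ee_pos: [0.5295, 0.1919, 0.1926]
eef_rot: [-0.042, 0.999, -0.001, -0.0]
ft_force: [0.1, 0.3, 0.2]
width: 0.0872
grip_force: 0.0
```

Run:
```python
from h import *
W=get_calibration("wrist"); im=camera("wrist")[:,:,::-1].copy(); cv2.imwrite("pics/w5.png",im)
s=telemetry.read_state(); print(s["time"],s["ee_pos"],R.from_quat(s["eef_rot"]).as_matrix().round(3),s["width"])
import pickle; pickle.dump(W,open("w5.pkl","wb"))
p=proj(W,[.515,.19,.05]).astype(int); x,y=max(p[0]-90,0),max(p[1]-95,0); print(p,x,y)
cv2.imwrite("pics/w5c.png",cv2.resize(im[y:y+150,x:x+180],None,fx=4,fy=4,interpolation=cv2.INTER_CUBIC))
```

```text
19.6167 [0.52958499 0.19197341 0.19270267] [[-0.996 -0.084 -0.   ]
 [-0.084  0.996 -0.001]
 [ 0.001 -0.001 -1.   ]] 0.08706423150771844
[308 210] 218 115
```

View pics/w5c.png

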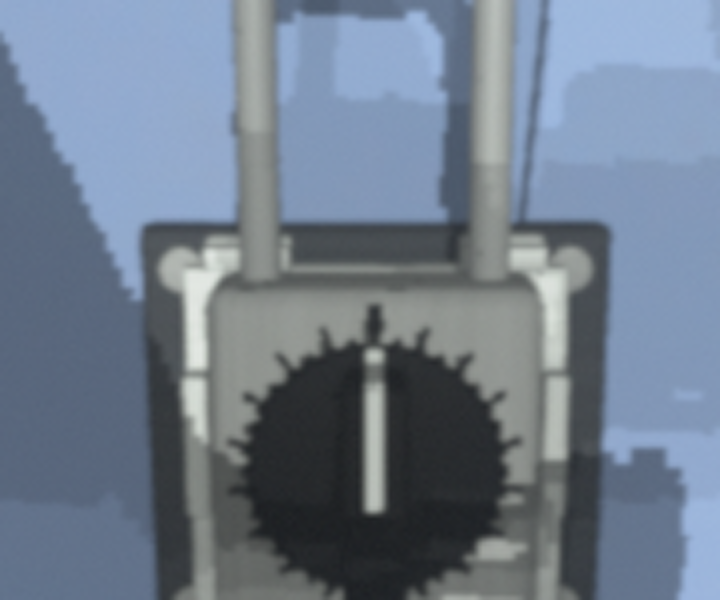

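The shackle is out and the pointer is still on the mark. I'll locate the body.

Run:
```python
from h import *
import pickle
W=pickle.load(open("w5.pkl","rb")); d=lambda x,y:(218+x/4,115+y/4)
c=onz(W,d(375,465),.0565);print(c,(onz(W,d(212,400),.051)+onz(W,d(540,400),.051))/2,onz(W,d(212,400),.051),onz(W,d(540,400),.051))
print(goal((.5305,.193,.061),184.9))
```

```text
[0.5292 0.1939 0.0565] [0.51795 0.1932  0.051  ] [0.5206 0.1622 0.051 ] [0.5153 0.2242 0.051 ]
(array([-0.013, -0.006, -0.012]), array([-0.027,  0.027,  3.293]))
```

{"method": "drive_tool", "body": {"series": [0, 0, 0, 0.03, 0.05, 0.7, 1, 0, 0, 0, 0.03, 0.05, 1.4, 1, 0, 0, 0, 0.03, 0.05, 2.1, 1, 0, 0, 0, 0.03, 0.05, 2.6, 1, 0, 0, 0, 0.03, 0.05, 3.0, 1, 0, 0, 0, 0.03, 0.05, 3.25, 1, 0, 0, 0, 0.03, 0.05, 3.37, 1, 0, 0, 0, 0.03, 0.05, 3.37, 1, 0, 0, 0, 0.03, 0.05, 3.37, 1]}}

```text
time: 20.37
ee_pos: [0.5289, 0.194, 0.0589]
eef_rot: [-0.043, 0.999, -0.0, 0.0]
ft_force: [0.2, 0.4, 0.2]
width: 0.0873
grip_force: 0.0
```

{"method": "drive_tool", "body": {"series": [0, 0, 0, 0, 0, 0, 0.5, 0, 0, 0, 0, 0, 0, 0, 0, 0, 0, 0, 0, 0, -1, 0, 0, 0, 0, 0, 0, -1, 0, 0, 0, 0, 0, 0, -1, 0, 0, 0, 0, 0, 0, -1, 0, 0, 0, 0, 0, 0, -1], "grip_force": 45}}

```text
time: 20.95
ee_pos: [0.5288, 0.1933, 0.0587]
eef_rot: [-0.043, 0.999, -0.001, 0.0]
ft_force: [0.3, -3.0, 6.1]
width: 0.0637
grip_force: 45.0
```

Gripped at 63.7 mm. Lifting slowly by 130 mm.

{"method": "drive_tool", "body": {"series": [0, 0, 0, 0, 0, -0.1, -1, 0, 0, 0, 0, 0, -0.3, -1, 0, 0, 0, 0, 0, -0.6, -1, 0, 0, 0, 0, 0, -0.9, -1, 0, 0, 0, 0, 0, -1.3, -1, 0, 0, 0, 0, 0, -1.7, -1, 0, 0, 0, 0, 0, -2.1, -1, 0, 0, 0, 0, 0, -2.5, -1, 0, 0, 0, 0, 0, -2.9, -1, 0, 0, 0, 0, 0, -3.2, -1]}}

```text
time: 21.78
ee_pos: [0.5284, 0.1943, 0.1886]
eef_rot: [-0.044, 0.999, -0.0, 0.001]
ft_force: [1.1, -0.0, -3.6]
width: 0.0634
grip_force: 45.0
```

{"method": "drive_tool", "body": {"series": [0, 0, 0, 0, 0, -0.1, -1, 0, 0, 0, 0, 0, -0.1, -1, 0, 0, 0, 0, 0, -0.1, -1, 0, 0, 0, 0, 0, -0.1, -1, 0, 0, 0, 0, 0, -0.1, -1, 0, 0, 0, 0, 0, -0.1, -1, 0, 0, 0, 0, 0, -0.1, -1, 0, 0, 0, 0, 0, -0.1, -1]}}

```text
time: 22.45
ee_pos: [0.5283, 0.1939, 0.1899]
eef_rot: [-0.044, 0.999, -0.001, -0.0]
ft_force: [-0.8, -0.3, -2.8]
width: 0.0635
grip_force: 45.0
```

Run:
```python
from h import *
s=telemetry.read_state(); print(s["time"],s["ee_pos"],s["width"],s["grip_force"],s["ft_force"],abs(s["joint_vel"]).max())
a=camera("side")[:,:,::-1]; p=proj(get_calibration("side"),[.52,.193,.15]).astype(int)
y,x=max(p[1]-100,0),p[0]-80
cv2.imwrite("pics/fin.png",cv2.resize(a[y:y+150,x:x+180],None,fx=4,fy=4,interpolation=cv2.INTER_CUBIC))
```

```text
22.45 [0.52831276 0.19387277 0.1898856 ] 0.06353772519841333 44.997478723526 [-0.75067068 -0.32697133 -2.80956603] 0.004709984766573789
```

View pics/fin.png

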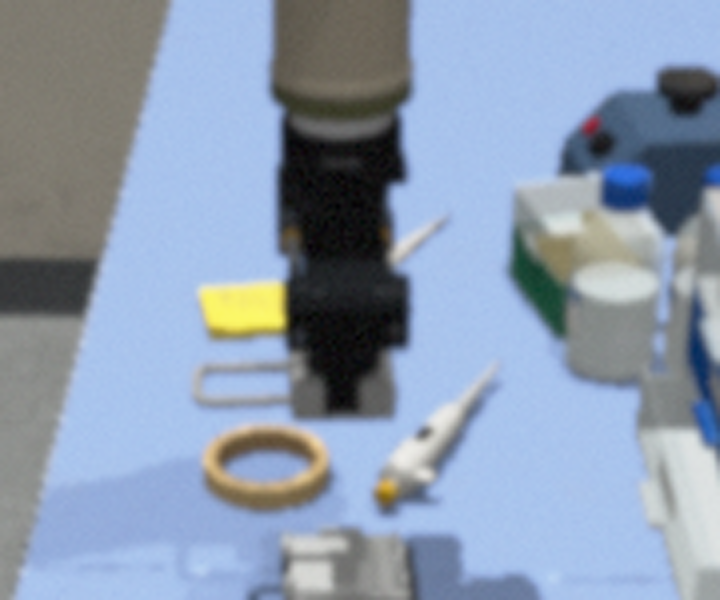

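The lock is held level with its shackle out, 13 cm up.

```bash
python3 -c "
from bench import r
print(r.close_job())"
```

```text
the job is handed in; nothing more can be done
None
```

I pressed the keys in order, turned the dial to the long mark, pulled the shackle out to its stop, and handed the job in with the open padlock held level about 13 cm up; the hand-in returned no verdict.

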